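Bring the red-tabbed slide to the reading mark and swing the loupe over it

TASK

Push a spoke of the slide carousel round with a fingertip until the spoke with the red tab stands squarely over the yellow line. Only then push the loupe's arm round until its lens is centred over that slide. Push gently, and leave the vial, the cover glass box, the stain bottle and the tape roll standing where they are.

Things in the scene. Friction and masses are not known exactly. Their poses are not given: they have to be found in the camera images.
- carousel: Grey slide carousel stand, fixed. Origin on the worktop on the slide wheel's vertical axis. Foot disc 116 mm across, at most 27 mm high; a plate 44 mm wide, 6 mm thick runs along the stand's own -y to the loupe post, a yellow line painted along its middle 126 to 170 mm from the axis. Elsewhere under the spokes is bare worktop.
- slide_wheel: White wheel of four flat spokes, origin as the stand's, turns endlessly either way about its z. Spokes 34 mm wide, ending 120 mm from the axis, 28 to 42 mm above the worktop, a slide on each; hub 52 mm across, cap 56 mm high. End tabs: red on its own +x, yellow +y, blue -x, green -y. Stays where left (friction 0.05 N m). Push a spoke's side 75 to 100 mm from the axis.
- red_slide (a point): Centre of the slide on the red-tabbed spoke, 75 mm from the wheel axis, 44 mm above the worktop; turns with the wheel.
- station (a point): Fixed reading point, 75 mm from the wheel axis towards the loupe post, 44 mm above the worktop: the centre of the red-tabbed slide belongs here, and the lens centred above it.
- loupe: Black swing loupe; origin at worktop height on its pivot axis. Bar along its own +x, 12 mm wide, 65 to 79 mm above the worktop, to a ring lens 74 mm across. Starts swung 1.0 to 1.4 rad to the stand's own -x side; no stop at the reading point (goes 0.6 rad past). Stays where left (friction 0.05 N m). Push the bar's side 35 to 85 mm from the pivot.
- lens (a point): Centre of the loupe's lens, 72 mm above the worktop, 130 mm from the pivot; it passes 28 mm above the slides.
- post_top (a point): Top of the loupe's pivot hub (24 mm across), on its axis, 85 mm above the worktop; fixed, 205 mm from the wheel axis.
- cover_box: Blue cardboard box of cover glasses, 46x50x58 mm, standing loose; origin at the centre of its underside. Not to be disturbed.
- white_vial: Brown vial with a white cap, 23 mm across, 32 mm high, loose; origin at the centre of its underside. Not to be disturbed.
- red_bottle: Square red stain bottle with red cap, 42x42x104 mm, loose; origin at the centre of its underside. Not to be disturbed.
- tape: Roll of tape, 54 mm across, 18 mm high, lying loose; origin at the centre of its underside. Not to be disturbed.

How it is judged:
By the outcome, as a careful person would: the job done as asked, in the order asked, and still so for the second after the job is handed in, with the robot touching nothing.
It also fails if it takes over 58 s, if anything falls off the work surface, if the arm or the gripper's body presses on something with over 40 N, if the wrist force passes 120 N, or if a joint passes its speed limit or range.

ROBOT

A 6-joint arm with a two-finger parallel gripper is mounted at the origin on a cart in front of the work surface, level with it; the furniture and walls round the work are solid. World frame = base frame: x ahead of the robot, y to its left, z up, the work surface at z = 0. Lengths are in m, angles in rad, forces in N, time in s.
With the tool pointing down it reaches from about 0.225 to 0.875 m from the base axis. Payload 3.4 kg.
Tool frame: the origin (TCP) lies on the centre line of the jaws, within the pads' length; the fingertips stand 11 mm ahead of it and the grasp point (between the pads) lies 8 mm behind it; z points along the fingers, y is the line along which they close (so a half turn about z gives the same grasp; the last joint's range is limited). The gripper opens to 85 mm and grips with 20 to 120 N. Pads are 22 mm wide; open, the fingers measure 114 mm over their backs; the gripper's body (76 mm by 85 mm) begins 54 mm behind the grasp point. The pads swing forward as they close: fully open they stand 13 mm farther back than shut.
Start: joints at [-1.37, 0.276, 1.505, -0, 1.361, -0.121], TCP at [0.182, -0.546, 0.219] pointing down, gripper open.
Joint ranges: [-2.89, 2.89], [-0.75, 2.08], [0.22, 2.7], [-1.18, 4.32], [0.11, 2.71], [-2.7, 2.7]. Speed limits (rad/s): [2.57, 2.57, 3.14, 3.14, 3.14, 3.14].

INTERFACE

Orientations are given as a unit quaternion [w, x, y, z].
In Python, from rig import manip, eyes, job gives the robot as it stands.
- The arm moves only by the tool drive_tool, never from a script. Its argument "rows" is a list of rows, each a list of 3 entries, a list of its own where there are three numbers: the turn, a rotation vector about the world's x, y, z in rad, then the shift along the world's x, y, z in cm, then the finger opening in cm, from 0 to 8.54. A call has 1 to 8 rows; each row shifts and turns the commanded pose from where the row before left it; what a row does not reach is not made up. A row lasts 1/8 s, in which the tool goes at most 62.5 mm and 10.7 degrees, less where a joint would pass 70% of its speed; a pose out of reach is approached as far as the arm can. A call is refused whole if a number of a shift passes 6.25 or a number of a turn 0.188, either way. A call with a gripper value outside its range is refused whole. The fingers move at their own pace and stop on an object; "force" is the grip in N (left out, the last holds). Time passes only in rows, so rows that do not move let the fingers close. It gives the time, the measured TCP pose, the force, the opening and the grip force at its end, in the units of the state.
- manip.get_state(): the state, without advancing time (a new reading comes with each control period).
- eyes.get_image(name): name is "side" or "top" or "wrist"; returns the picture (480x640x3 uint8, red, green, blue); there is no depth.
- eyes.get_calibration(name): a dict with "camera_matrix" (3x3 intrinsics, pixels), "view" (4x4, takes a point from world to camera coordinates). Camera axes: x right, y up, looking along -z (the intrinsics and any distortion apply to the point x, -y, -z); pixel columns grow to the right and rows downward; lengths in m; the calibration is good to about 2 mm. A picture is of the moment at which its call begins: read the wrist's pose just before it. get_calibration takes no time and is no camera call; for the wrist camera it gives the pose at the moment of the call.
- job.sign_off(): hands the job in; it is judged then, once.
The state is a dict: "clock": time; "qpos": joint angles; "qd": joint speeds; "effort": joint torques, N m; "position": TCP position; "ee_rot": TCP orientation; "contact_force": force on the tool from outside, world axes, zero at the start; "moment": the same for the moment, N m; "width": finger opening in m; "gripper_force": force on a finger pad.
Only numpy, scipy, OpenCV 4.12 (cv2) and the standard library are available. Lean on these libraries where they do the work, as an engineer would, in place of code of your own. Each camera call takes 0.05 s, during which the arm holds its last target. There are 200 camera calls.

## Working session

There is one attempt and no reset: what is moved stays moved. The work goes in short steps, Python scripts to look and compute and a tool call to move; the robot and the scene stay as the last step left them, time stands still between calls to the robot, and variables do not carry over. Pictures are saved under pics/ and viewed, at most 10 in all, crops included, and the job is handed in when it is done.

Besides the shell and the picture viewer there is one more tool, called after "Call:" as name(argument=value, ...) on one line, values as JSON. drive_tool: Moves the arm, as the interface text tells. Its arguments: {"type":"object","properties":{"rows":{"type":"array"},"force":{"type":"number"}},"required":["rows"]}

```bash
mkdir -p pics; cat > h.py <<'E'
import numpy as np, cv2
from rig import manip, eyes, job
def cal(n):
    c=eyes.get_calibration(n); return np.array(c["camera_matrix"]),np.array(c["view"]),c
def proj(n,P):
    K,V,_=cal(n); P=np.atleast_2d(P); q=(V[:3,:3]@P.T).T+V[:3,3]
    q=q*[1,-1,-1]; u=(K@q.T).T; return u[:,:2]/u[:,2:]
def unproj(n,uv,z):
    K,V,_=cal(n); uv=np.atleast_2d(uv); d=(np.linalg.inv(K)@np.c_[uv,np.ones(len(uv))].T).T*[1,-1,-1]
    R=V[:3,:3]; o=-R.T@V[:3,3]; d=d@R; z=np.broadcast_to(z,len(uv)); return o+d*((z-o[2])/d[:,2])[:,None]
def snap(n,f):
    im=eyes.get_image(n); cv2.imwrite("pics/"+f,cv2.cvtColor(im,cv2.COLOR_RGB2BGR)); return im
E
python3 - <<'E'
from h import *
for n in("top","side"):
    snap(n,n+"0.png"); print(n,cal(n)[2])
print(manip.get_state())
E
```

```text
top {'camera_matrix': array([[587.62476372,   0.        , 314.69130906],
       [  0.        , 587.62476372, 245.91401152],
       [  0.        ,   0.        ,   1.        ]]), 'view': array([[ 0.01984517, -0.9997964 , -0.00365205,  0.00922536],
       [ 0.98995078,  0.01913795,  0.14011134, -0.55640389],
       [-0.14001292, -0.00639588,  0.99012902, -1.05493769],
       [ 0.        ,  0.        ,  0.        ,  1.        ]])}
side {'camera_matrix': array([[551.03907608,   0.        , 319.88324219],
       [  0.        , 551.03907608, 237.04332135],
       [  0.        ,   0.        ,   1.        ]]), 'view': array([[ 0.99656516,  0.0813997 ,  0.01523089, -0.55081429],
       [-0.0557822 ,  0.52389688,  0.84995318, -0.06739889],
       [ 0.06120652, -0.84788334,  0.52663803, -1.03937454],
       [ 0.        ,  0.        ,  0.        ,  1.        ]])}
{'clock': 0.1, 'qpos': array([-1.36997685e+00,  2.76476426e-01,  1.50600767e+00,  1.62880810e-05,
        1.36065956e+00, -1.21014742e-01]), 'qd': array([-0.00036243, -0.00083878, -0.00209926, -0.00062779,  0.0012385 ,
       -0.00130465]), 'effort': array([ 1.83150805e-03, -4.17699587e+01, -2.46405655e+01, -2.74306076e-04,
        5.79411324e-03,  2.15067985e-06]), 'position': array([ 0.18177282, -0.54500678,  0.2182573 ]), 'ee_rot': array([-7.75202104e-04,  9.87080733e-01,  1.60221802e-01, -2.29789098e-05]), 'contact_force': array([-0.71596689,  0.31771139, -0.31403056]), 'moment': array([-0.02168059, -0.07397427, -0.05931603]), 'gripper_force': 0.0, 'width': 0.08542818260286415}
```

View pics/top0.png

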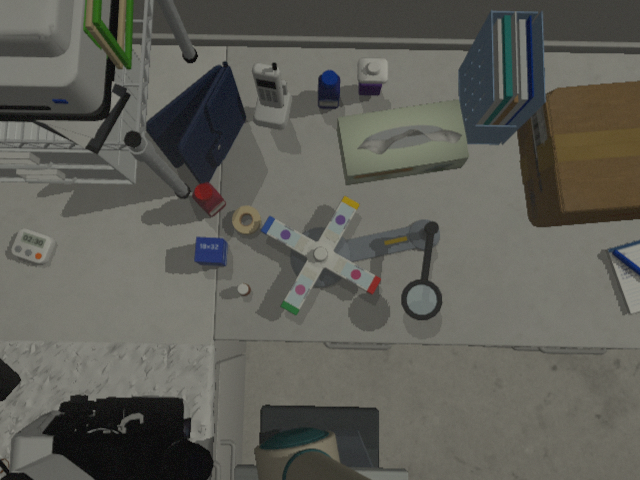

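View pics/side0.png

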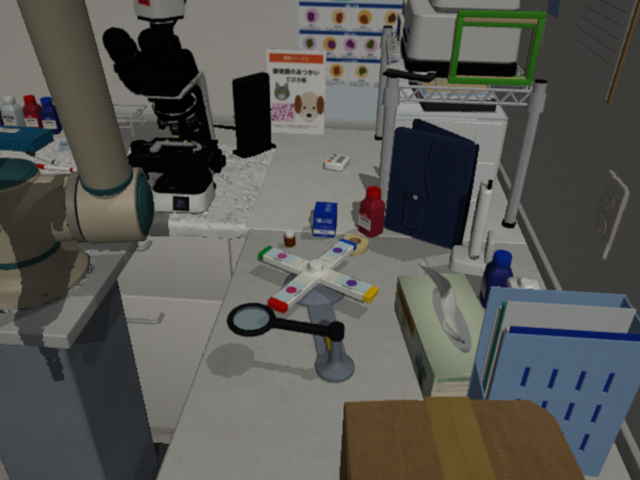

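The top view shows the wheel hub at (320,254) and the red tab at (374,285). The yellow line is at (397,240), the post at (431,228) and the lens at (422,299). The vial (244,289), tape (246,220), box (210,250) and bottle (207,198) all stand on the left. Red has to turn counter-clockwise by about 45°, and the green spoke is free to push from its left side. Next I'll measure these points more precisely.

```bash
cat >> h.py <<'E'
def blob(hsv,lo,hi,box):
    m=cv2.inRange(hsv,lo,hi); k=np.zeros_like(m); x0,y0,x1,y1=box; k[y0:y1,x0:x1]=m[y0:y1,x0:x1]
    n,l,s,c=cv2.connectedComponentsWithStats(k)
    if n<2: return None
    i=1+np.argmax(s[1:,4]); return c[i],s[i,4]
COL=dict(red=((0,150,60),(8,255,255)),yellow=((20,150,120),(32,255,255)),blue=((105,130,60),(125,255,255)),green=((50,120,50),(85,255,255)))
def tabs(im,H,box=(235,180,392,330)):
    hsv=cv2.cvtColor(im,cv2.COLOR_RGB2HSV); out={}
    for k,(lo,hi) in COL.items():
        b=blob(hsv,lo,hi,box)
        if b is None: continue
        P=unproj("top",b[0],.042)[0]; d=P[:2]-H
        out[k]=(np.round(b[0],1),int(b[1]),np.round(P[:2],4),round(float(np.linalg.norm(d)),4),round(float(np.degrees(np.arctan2(d[1],d[0]))),2))
    return out
E
python3 - <<'E'
from h import *
im=eyes.get_image("top")
T=tabs(im,np.zeros(2)); 
H=np.mean([v[2] for v in T.values()],0)
print("H",H); 
for k,v in tabs(im,H).items(): print(k,v)
print("cap",unproj("top",(320,254),.056))
hsv=cv2.cvtColor(im,cv2.COLOR_RGB2HSV)
b=blob(hsv,(15,90,60),(35,255,255),(380,225,415,255)); print("line",b); L=unproj("top",b[0],.006)[0];print(L,np.hypot(*(L[:2]-H)),np.degrees(np.arctan2(*(L[:2]-H)[::-1])))
g=cv2.cvtColor(im,cv2.COLOR_RGB2GRAY)
c=cv2.resize(im[215:330,360:460],None,fx=5.2,fy=5.2,interpolation=cv2.INTER_CUBIC); cv2.imwrite("pics/loupe.png",cv2.cvtColor(c,cv2.COLOR_RGB2BGR))
P=unproj("top",(431,228),.085)[0];Ln=unproj("top",(422,299),.072)[0]
print("post",P,np.hypot(*(P[:2]-H)),np.degrees(np.arctan2(*(P[:2]-H)[::-1]))); print("lens",Ln,np.hypot(*(Ln-P)[:2]))
for n,uv,z in(("vial",(244,289),.032),("tape",(246,220),.018),("box",(210,250),.058),("bottle",(203,192),.104)): print(n,unproj("top",uv,z)[0])
# side check
for n,Q in(("cap",(*H,.056)),("post",P),("lens",Ln)): print(n,proj("side",np.array(Q)))
E
```

```text
H [0.54015  0.009625]
red (array([373.8, 284.7]), 106, array([ 0.4858, -0.09  ]), 0.1135, -118.64)
yellow (array([350.2, 202.3]), 104, array([ 0.6397, -0.0449]), 0.1135, -28.71)
blue (array([267.3, 224.5]), 94, array([0.5943, 0.1094]), 0.1135, 61.5)
green (array([289.5, 307.6]), 99, array([0.4408, 0.064 ]), 0.1133, 151.33)
cap [[0.53898979 0.01000733 0.056     ]]
line (array([395.24752475, 240.25742574]), np.int32(101))
[ 0.57477057 -0.13413675  0.006     ] 0.14787165206701514 -76.45990061875948
post [ 0.5860341  -0.18764245  0.085     ] 0.2025334511414301 -76.90591766367648
lens [ 0.45967158 -0.17312969  0.072     ] 0.12719318252884576
vial [0.47385441 0.1497368  0.032     ]
tape [0.60658367 0.15250563 0.018     ]
box [0.54220902 0.21129937 0.058     ]
bottle [0.6397433  0.21982082 0.104     ]
cap [[313.794732   262.15645471]]
post [[333.13301781 323.97308487]]
lens [[249.40216649 318.74358966]]
```

View pics/loupe.png

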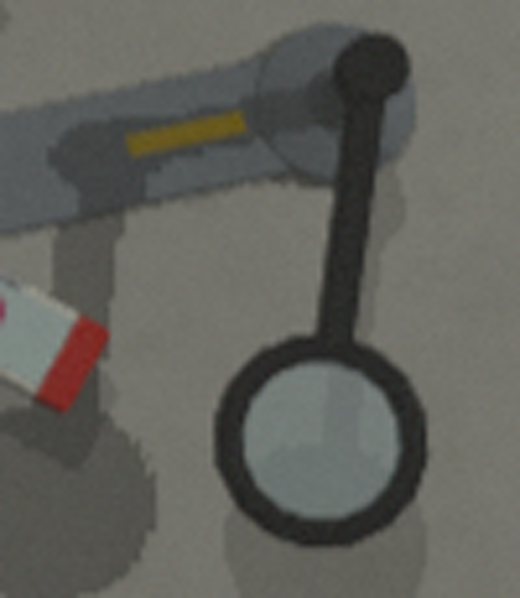

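The measurements check out. The line centre is 148 mm from the axis as given, and the post at 203 mm and lens at 127 mm from the pivot are within 3 mm. Red is at -118.6° and the line at about -76.6°, so the wheel needs +42°. I'll close the fingers and go to the free side of the green spoke.

Call:
drive_tool(rows=[[[0,0,0],[2.4,5,0],0],[[0,0,0],[2.4,5,0],0],[[0,0,0],[2.4,5,0],0],[[0,0,0],[2.4,5,0],0],[[0,0,0],[2.4,5,0],0],[[0,0,0],[2.4,5,0],0],[[0,0,0],[2.4,5,0],0],[[0,0,0],[2.4,5,0],0]], force=20)

```text
clock: 1.15
position: [0.3743, -0.1438, 0.2191]
ee_rot: [0.0, 0.987, 0.16, 0.0]
contact_force: [1.6, -0.5, -0.0]
width: 0.0
gripper_force: 0.0
```

Call:
drive_tool(rows=[[[0,0,0],[2.3,4.8,0],0],[[0,0,0],[2.3,4.8,0],0],[[0,0,0],[2.3,4.8,0],0],[[0,0,0],[2.3,4.8,0],0],[[0,0,0],[1.5,3,0],0],[[0,0,0],[0,0,0],0],[[0,0,0],[0,0,0],0]])

```text
clock: 2.02
position: [0.4803, 0.0761, 0.2187]
ee_rot: [0.0, 0.987, 0.16, -0.001]
contact_force: [-0.7, -0.1, 0.1]
width: -0.0001
gripper_force: 0.0
```

Call:
drive_tool(rows=[[[0,0,0],[0.5,1.7,0],0],[[0,0,0],[0,0,-5],0],[[0,0,0],[0,0,-5],0],[[0,0,0],[0,0,-3],0],[[0,0,0],[0,0,0],0]])

```text
clock: 2.65
position: [0.4839, 0.0934, 0.0872]
ee_rot: [-0.0, 0.987, 0.16, -0.003]
contact_force: [-0.3, -0.2, 0.5]
width: -0.0001
gripper_force: 0.0
```

```bash
python3 - <<'E'
from h import *
a=snap("top","t1.png"); b=snap("wrist","w1.png")
cv2.imwrite("pics/c1.png",np.hstack([cv2.imread("pics/t1.png")[170:350,200:460].repeat(2,0).repeat(2,1)[:, :], cv2.resize(cv2.imread("pics/w1.png"),None,fx=.43,fy=.75)[:360]]))
E
```

```text
(no output)
```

View pics/c1.png

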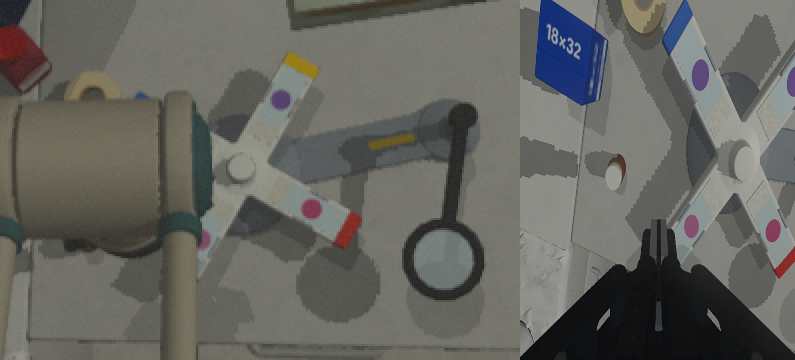

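The top view shows the wrist left of the hub, with the red and yellow tabs still visible. In the wrist view the finger stands clear on the left of the green spoke, well away from the vial. I'll lower it and start pushing.

Call:
drive_tool(rows=[[[0,0,0],[0,0,-2.5],0],[[0,0,0],[0,0,-2.3],0],[[0,0,0],[-0.6,-0.6,0],0],[[0,0,0],[-0.6,-0.6,0],0],[[0,0,0],[-0.5,-0.7,0],0],[[0,0,0],[-0.5,-0.7,0],0],[[0,0,0],[-0.4,-0.7,0],0],[[0,0,0],[0,0,0],0]])

```text
clock: 3.75
position: [0.4595, 0.0599, 0.0411]
ee_rot: [0.0, 0.987, 0.16, -0.0]
contact_force: [-0.0, -0.0, 0.8]
width: 0.0
gripper_force: 0.0
```

```bash
cat > m.py <<'E'
from h import *
H=np.array([.54015,.009625])
p=manip.get_state()["position"]; d=(p[:2]-H)
print(p,"r",np.hypot(*d),"ang",np.degrees(np.arctan2(d[1],d[0])))
for k,v in tabs(eyes.get_image("top"),H,(280,180,395,330)).items(): print(k,v)
E
python3 m.py
```

```text
[0.45953795 0.05993287 0.04113626] r 0.09502202385713142 ang 148.0327913520965
red (array([373.8, 284.7]), 108, array([ 0.4858, -0.0899]), 0.1134, -118.64)
yellow (array([350.2, 202.4]), 102, array([ 0.6395, -0.0449]), 0.1134, -28.76)
```

The finger should have met the spoke by now, but the wheel hasn't moved. I'll look.

```bash
python3 - <<'E'
from h import *
snap("wrist","w2.png"); snap("side","s2.png")
a=cv2.imread("pics/w2.png")[100:480,100:500]; b=cv2.resize(cv2.imread("pics/s2.png")[200:310,230:400],None,fx=2.3,fy=3.4545)
cv2.imwrite("pics/c2.png",np.hstack([a,b[:380]]))
p=manip.get_state()["position"]; print(proj("wrist",[p,p-[0,0,.011]])-[100,100], proj("wrist",[[.4408,.064,.042]])-[100,100])
E
```

```text
[[223.19051556 198.66338618]
 [223.13316367 187.71673025]] [[201.79276773 235.13358423]]
```

View pics/c2.png

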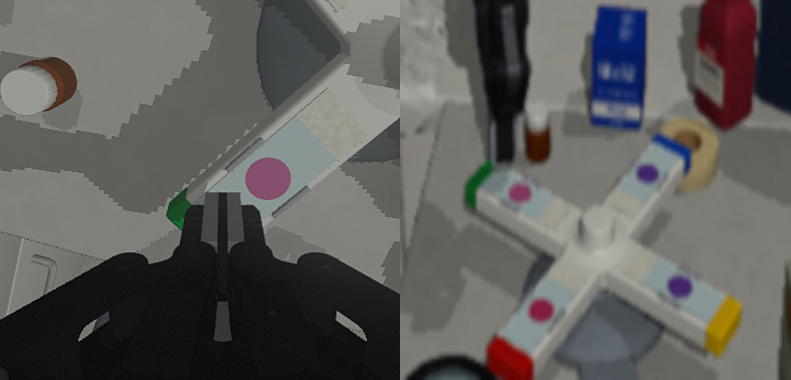

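```bash
python3 - <<'E'
from h import *
s=manip.get_state(); p=s["position"]; print(p,s["qpos"],s["contact_force"],s["moment"],s["clock"])
for z in(.02,.03,.041,.055,.07): print(z,proj("side",[p[0],p[1],z]))
u=np.array([-.877,.48]);n=np.array([.48,.877]);H=np.array([.54015,.0096])
for r in(.09,.12):
  for w in(-.017,.017): print("spoke",r,w,proj("side",[*(H+r*u+w*n),.042]),proj("wrist",[*(H+r*u+w*n),.042])-100)
a=cv2.imread("pics/s2.png")[190:280,230:330]; cv2.imwrite("pics/c3.png",cv2.resize(a,None,fx=6.6,fy=6.6,interpolation=cv2.INTER_CUBIC))
E
```

```text
[0.46011196 0.06052996 0.04105234] [-1.93779480e-02  2.91305333e-01  1.99603768e+00  1.19905882e-04
  8.53908594e-01  1.22975324e+00] [0.56287807 0.92075979 0.40266351] [0.0185201  0.02542797 0.02051881] 3.9
0.02 [[274.28590185 260.27618085]]
0.03 [[274.1366715  255.91861451]]
0.041 [[273.97077408 251.07436534]]
0.055 [[273.7569423  244.83042032]]
0.07 [[273.52442539 238.04086425]]
spoke 0.09 -0.017 [[268.32767907 257.06576271]] [[267.23720571 228.33271444]]
spoke 0.09 0.017 [[279.37183149 248.85048696]] [[213.92585473 175.7328058 ]]
spoke 0.12 -0.017 [[255.68644958 252.00282701]] [[217.12201189 268.18296026]]
spoke 0.12 0.017 [[266.87624124 244.01069583]] [[163.53217802 219.18790009]]
```

View pics/c3.png

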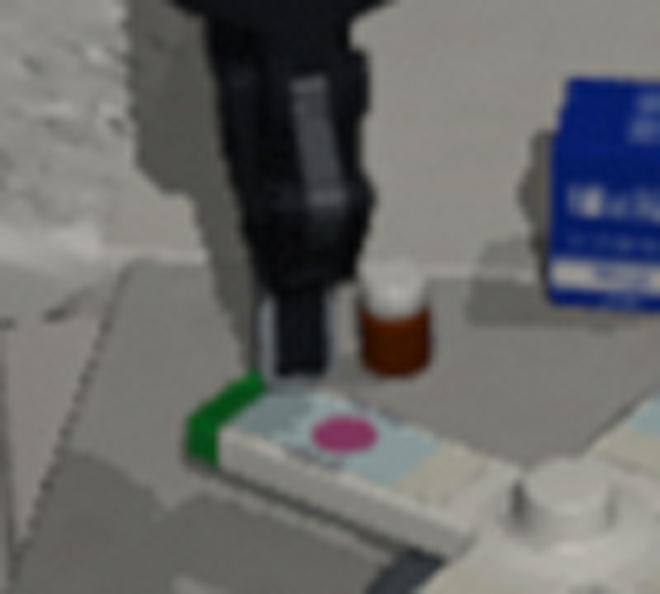

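Both views show the tip standing over the green spoke and clear above it, with no force, so the tip sits higher than the quoted 11 mm ahead of the TCP implies. I'll back off the way I came, go 16 mm lower (still clear of the worktop by either reading), and push again.

Call:
drive_tool(rows=[[[0,0,0],[1.2,1.8,0],0],[[0,0,0],[1.4,1.6,0],0],[[0,0,0],[0,0,-0.8],0],[[0,0,0],[0,0,-0.8],0],[[0,0,0],[0,0,0],0]])

```text
clock: 4.53
position: [0.4843, 0.0941, 0.0239]
ee_rot: [-0.0, 0.987, 0.16, -0.002]
contact_force: [0.4, 0.4, 0.3]
width: -0.0001
gripper_force: 0.0
```

Call:
drive_tool(rows=[[[0,0,0],[-0.6,-0.6,0],0],[[0,0,0],[-0.6,-0.6,0],0],[[0,0,0],[-0.5,-0.7,0],0],[[0,0,0],[-0.5,-0.7,0],0],[[0,0,0],[0,0,0],0]])

```text
clock: 5.15
position: [0.4633, 0.0678, 0.0251]
ee_rot: [0.0, 0.987, 0.16, -0.0]
contact_force: [0.5, 1.0, 0.5]
width: -0.0001
gripper_force: 0.0
```

```bash
python3 m.py
```

```text
[0.46334366 0.06782077 0.02514837] r 0.09636369588127391 ang 142.84897497112183
red (array([378. , 275.2]), 105, array([ 0.5034, -0.0977]), 0.1134, -108.92)
yellow (array([340.9, 198. ]), 99, array([ 0.6476, -0.0273]), 0.1136, -18.97)
green (array([298.8, 313.8]), 18, array([0.4299, 0.0466]), 0.1163, 161.46)
```

Now the spoke follows: +9.7° so far, with a 1 N reading. I'll continue along the arc.

Call:
drive_tool(rows=[[[0,0,0],[-0.4,-0.6,0],0],[[0,0,0],[-0.3,-0.6,0],0],[[0,0,0],[-0.3,-0.6,0],0],[[0,0,0],[-0.2,-0.5,0],0],[[0,0,0],[-0.2,-0.5,0],0],[[0,0,0],[-0.1,-0.5,0],0],[[0,0,0],[-0.1,-0.5,0],0],[[0,0,0],[0,0,0],0]])

```text
clock: 6.2
position: [0.4476, 0.0301, 0.025]
ee_rot: [0.0, 0.987, 0.16, -0.0]
contact_force: [-0.8, 0.3, -0.2]
width: -0.0001
gripper_force: 0.0
```

```bash
python3 m.py
```

```text
[0.44760583 0.03008125 0.02496395] r 0.09477805979152475 ang 167.53558887252734
red (array([381.5, 251.4]), 103, array([ 0.5478, -0.1039]), 0.1138, -86.17)
yellow (array([317. , 194.5]), 100, array([0.6535, 0.0176]), 0.1136, 4.03)
```

Call:
drive_tool(rows=[[[0,0,0],[0,-0.4,0],0],[[0,0,0],[0,-0.4,0],0],[[0,0,0],[0,-0.3,0],0],[[0,0,0],[0,-0.2,0],0],[[0,0,0],[0,0,0],0]])

```text
clock: 6.88
position: [0.4481, 0.0173, 0.025]
ee_rot: [0.0, 0.987, 0.16, 0.0]
contact_force: [0.3, -0.0, -0.2]
width: 0.0001
gripper_force: 0.0
```

```bash
cat >> m.py <<'E'
im=eyes.get_image("top"); hsv=cv2.cvtColor(im,cv2.COLOR_RGB2HSV)
m=cv2.inRange(hsv,(15,90,60),(35,255,255)); m[:225]=0;m[255:]=0;m[:,:382]=0;m[:,415:]=0
ys,xs=np.nonzero(m); Q=unproj("top",np.c_[xs,ys],.006)[:,:2]; c=Q.mean(0); d=np.linalg.svd(Q-c)[2][0]
d*=np.sign(d@(c-H)); e=c-H
print("line c",c,"r",np.hypot(*e),"ang c",np.degrees(np.arctan2(e[1],e[0])),"dir",np.degrees(np.arctan2(d[1],d[0])),len(xs))
E
python3 m.py
```

```text
[0.44806694 0.0172528  0.02504434] r 0.09239844621395005 ang 175.2646551487999
red (array([380.5, 244.4]), 98, array([ 0.561, -0.102]), 0.1136, -79.44)
yellow (array([309.9, 195.2]), 98, array([0.6518, 0.031 ]), 0.1137, 10.86)
line c [ 0.57482623 -0.13418334] r 0.14792998026974816 ang c -76.44316713284364 dir -76.7803548050507 100
```

Call:
drive_tool(rows=[[[0,0,0],[0,-0.2,0],0],[[0,0,0],[0,-0.2,0],0],[[0,0,0],[0,0,0],0]])

```text
clock: 7.35
position: [0.4479, 0.0133, 0.025]
ee_rot: [0.0, 0.987, 0.16, 0.0]
contact_force: [-0.4, 0.7, 0.7]
width: -0.0
gripper_force: 0.0
```

```bash
python3 m.py
```

```text
[0.44792091 0.01329299 0.02504829] r 0.09230199969340834 ang 177.72252368735425
red (array([380., 242.]), 100, array([ 0.5655, -0.1011]), 0.1136, -77.11)
yellow (array([307.9, 195.6]), 95, array([0.651 , 0.0349]), 0.1137, 12.82)
line c [ 0.57482379 -0.13435473] r 0.1480960304733757 ang c -76.4596286717904 dir -76.49481368263704 103
```

Red is at about -77.1° against -76.5° for the line. One more 1 mm nudge, then back off and rise.

Call:
drive_tool(rows=[[[0,0,0],[0,-0.1,0],0],[[0,0,0],[0,0,0],0],[[0,0,0],[-0.2,1.2,0],0],[[0,0,0],[-0.2,1.4,0],0],[[0,0,0],[0,0,5],0],[[0,0,0],[0,0,6],0],[[0,0,0],[0,0,6],0],[[0,0,0],[0,0,0],0]])

```text
clock: 8.45
position: [0.4471, 0.0393, 0.1998]
ee_rot: [0.001, 0.987, 0.161, 0.005]
contact_force: [0.2, 0.1, -1.1]
width: 0.0001
gripper_force: 0.0
```

Call:
drive_tool(rows=[[[0,0,0],[1.3,-5.0,0],0],[[0,0,0],[1.3,-5.0,0],0],[[0,0,0],[1.3,-5.0,0],0],[[0,0,0],[1.3,-5.0,0],0],[[0,0,0],[1.3,-5.0,0],0],[[0,0,0],[1.3,-2.0,0],0],[[0,0,0],[0,0,0],0]])

```text
clock: 9.32
position: [0.5219, -0.2318, 0.1931]
ee_rot: [-0.001, 0.987, 0.16, -0.001]
contact_force: [-0.2, 0.5, -0.5]
width: -0.0
gripper_force: 0.0
```

```bash
sed -i 's/(280,180,395,330)/(235,180,392,330)/' m.py; python3 m.py; python3 - <<'E'
from h import *
snap("top","t4.png"); a=cv2.imread("pics/t4.png")[170:350,220:480]; cv2.imwrite("pics/c4.png",cv2.resize(a,None,fx=3,fy=3,interpolation=cv2.INTER_CUBIC))
E
```

```text
[ 0.52191106 -0.23183876  0.1930891 ] r 0.24215161663460583 ang -94.31962845174556
red (array([380. , 241.6]), 98, array([ 0.5661, -0.1011]), 0.1137, -76.81)
yellow (array([307.3, 195.7]), 99, array([0.6508, 0.0358]), 0.1137, 13.32)
blue (array([260.3, 267.4]), 99, array([0.5137, 0.1198]), 0.1133, 103.52)
green (array([333.4, 314.4]), 101, array([ 0.43  , -0.0166]), 0.1132, -166.62)
line c [ 0.57482623 -0.13418334] r 0.14792998026974816 ang c -76.44316713284364 dir -76.7803548050507 100
```

View pics/c4.png

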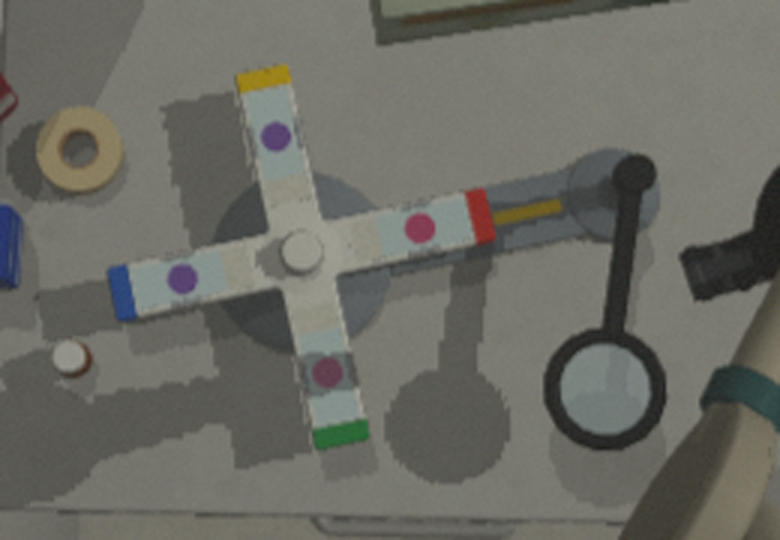

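The red spoke lies straight over the yellow line: the four tabs average -76.65° and the line reads -76.4 to -76.8°. The vial and tape stand as before, and the fingertip, at crop (690,275), is right of the loupe bar. Next is the loupe. I'll descend and start pushing the bar towards +y.

Call:
drive_tool(rows=[[[0,0,0],[0,0,-5],0],[[0,0,0],[0,0,-5],0],[[0,0,0],[0,0,-3.9],0],[[0,0,0],[0,0,0],0],[[0,0,0],[0,0.8,0],0],[[0,0,0],[0,0.8,0],0],[[0,0,0],[0,0.8,0],0],[[0,0,0],[0,0,0],0]])

```text
clock: 10.48
position: [0.5221, -0.2068, 0.0568]
ee_rot: [0.0, 0.987, 0.161, 0.0]
contact_force: [0.1, -0.5, -0.5]
width: 0.0001
gripper_force: 0.0
```

```bash
cat > l.py <<'E'
from h import *
H=np.array([.54015,.0097]); P=H+.205*np.array([np.cos(np.radians(-76.6)),np.sin(np.radians(-76.6))])
p=manip.get_state()["position"]; print("P",P,"tcp",p)
im=eyes.get_image("top"); f=__import__("sys").argv[1]; cv2.imwrite("pics/"+f,cv2.cvtColor(im,cv2.COLOR_RGB2BGR))
d=p[:2]-P; print("finger rel post r",np.hypot(*d),"ang",np.degrees(np.arctan2(d[1],d[0])))
# lens: fit the dark ring as a function of bar angle, with the ring projected at its height
hsv=cv2.cvtColor(im,cv2.COLOR_RGB2HSV); dark=(hsv[...,2]<70).astype(np.float32)
V=hsv[...,2].astype(np.float32); t=np.linspace(0,2*np.pi,72,endpoint=False)
def score(a,dx,dy):
    c=P+[dx,dy]+.130*np.array([np.cos(a),np.sin(a)]); s=0
    for r,w in((.0335,-1.),(.0225,.5),(.0415,.5)):
        uv=proj("top",np.c_[c[0]+r*np.cos(t),c[1]+r*np.sin(t),np.full(72,.072)]).astype(np.float32)
        s+=w*cv2.remap(V,uv[:,0],uv[:,1],cv2.INTER_LINEAR).mean()
    return s
best=max((score(np.radians(a),dx,dy),a,dx,dy) for a in np.arange(90,180,.5) for dx in np.arange(-.004,.0041,.001) for dy in np.arange(-.004,.0041,.001))
s,a,dx,dy=best; L=P+[dx,dy]+.130*np.array([np.cos(np.radians(a)),np.sin(np.radians(a))]); e=L-P
S=P+(H-P)*.130/.205
print("score",s,"lens",L,"ang from post",np.degrees(np.arctan2(e[1],e[0])),"r",np.hypot(*e),"station",S,"miss mm",(L-S)*1e3)
E
python3 l.py t5.png
```

```text
P [ 0.58765832 -0.18971906] tcp [ 0.52209359 -0.20680724  0.05683198]
finger rel post r 0.06775500082963777 ang -165.3919363982169Traceback (most recent call last):
  File "l.py", line 15, in <module>
    best=max((score(np.radians(a),dx,dy),a,dx,dy) for a in np.arange(90,180,.5) for dx in np.arange(-.004,.0041,.001) for dy in np.arange(-.004,.0041,.001))
  File "l.py", line 15, in <genexpr>
    best=max((score(np.radians(a),dx,dy),a,dx,dy) for a in np.arange(90,180,.5) for dx in np.arange(-.004,.0041,.001) for dy in np.arange(-.004,.0041,.001))
              ~~~~~^^^^^^^^^^^^^^^^^^^^^
  File "l.py", line 12, in score
    uv=proj("top",np.c_[c[0]+r*np.cos(t),c[1]+r*np.sin(t),np.full(72,.072)]).astype(np.float32)
       ~~~~^^^^^^^^^^^^^^^^^^^^^^^^^^^^^^^^^^^^^^^^^^^^^^^^^^^^^^^^^^^^^^^^^
  File "h.py", line 6, in proj
    K,V,_=cal(n); P=np.atleast_2d(P); q=(V[:3,:3]@P.T).T+V[:3,3]
          ~~~^^^
  File "h.py", line 4, in cal
    c=eyes.get_calibration(n); return np.array(c["camera_matrix"]),np.array(c["view"]),c
ValueError: time passes only in moves, steps and waits
```

```bash
sed -i 's/^def cal(n):/from functools import lru_cache\n@lru_cache\ndef cal(n):/' h.py; time python3 l.py t5.png
```

```text
P [ 0.58765832 -0.18971906] tcp [ 0.52214171 -0.20725016  0.05667744]
finger rel post r 0.06782157825286264 ang -165.0196006824944
score 34.345917 lens [ 0.45949398 -0.17200264] ang from post 172.1297632710874 r 0.12938303530317666 station [ 0.55753109 -0.06325819] miss mm [ -98.03711378 -108.74444638]
real	0m1.825s
user	0m1.953s
sys	0m0.040s
```

Call:
drive_tool(rows=[[[0,0,0],[0,0,-0.4],0],[[0,0,0],[0,0.6,0],0],[[0,0,0],[0.1,0.6,0],0],[[0,0,0],[0.1,0.6,0],0],[[0,0,0],[0.1,0.6,0],0],[[0,0,0],[0.1,0.6,0],0],[[0,0,0],[0,0,0],0]])

```text
clock: 11.45
position: [0.526, -0.1768, 0.0521]
ee_rot: [-0.0, 0.987, 0.161, 0.0]
contact_force: [0.8, -0.4, 0.6]
width: 0.0001
gripper_force: 0.0
```

```bash
python3 l.py t6.png
```

```text
P [ 0.58765832 -0.18971906] tcp [ 0.52595562 -0.1767848   0.05214759]
finger rel post r 0.06304378202834453 ang 168.160953839402
score 44.834736 lens [ 0.47601743 -0.12287011] ang from post 149.0874352825374 r 0.13012482413940926 station [ 0.55753109 -0.06325819] miss mm [-81.5136605  -59.61191508]
```

The bar follows, with the lens now at 149° and the finger lagging 19°. I'll continue the arc to just short of the station.

Call:
drive_tool(rows=[[[0,0,0],[0.2,0.7,0],0],[[0,0,0],[0.3,0.7,0],0],[[0,0,0],[0.3,0.6,0],0],[[0,0,0],[0.4,0.6,0],0],[[0,0,0],[0.4,0.5,0],0],[[0,0,0],[0.4,0.4,0],0],[[0,0,0],[0,0,0],0]])

```text
clock: 12.38
position: [0.5463, -0.142, 0.052]
ee_rot: [-0.0, 0.987, 0.16, 0.0]
contact_force: [-0.7, -0.6, -0.2]
width: 0.0002
gripper_force: 0.0
```

```bash
python3 l.py t7.png
```

```text
P [ 0.58765832 -0.18971906] tcp [ 0.54627264 -0.14200945  0.05198527]
finger rel post r 0.06315837557985139 ang 130.93999270648573
score 54.578323 lens [ 0.5326526  -0.07037759] ang from post 114.7454645646393 r 0.13140781752933853 station [ 0.55753109 -0.06325819] miss mm [-24.87848825  -7.11939716]
```

Call:
drive_tool(rows=[[[0,0,0],[0.4,0.3,0],0],[[0,0,0],[0.3,0.2,0],0],[[0,0,0],[0.1,0.1,0],0],[[0,0,0],[0,0,0],0]])

```text
clock: 12.92
position: [0.554, -0.1363, 0.052]
ee_rot: [-0.0, 0.987, 0.16, 0.0]
contact_force: [0.6, 0.4, -0.4]
width: -0.0001
gripper_force: 0.0
```

```bash
python3 l.py t8.png; python3 m.py
```

```text
P [ 0.58765832 -0.18971906] tcp [ 0.55403979 -0.13632002  0.05202384]
finger rel post r 0.06310041839454096 ang 122.19335981818529
score 53.72072 lens [ 0.54882546 -0.06475503] ang from post 107.26275212906242 r 0.130858691486417 station [ 0.55753109 -0.06325819] miss mm [-8.7056288 -1.4968437]
[ 0.55399247 -0.13635068  0.05203578] r 0.14663053496226006 ang -84.58299783948576
red (array([379.5, 235.3]), 18, array([ 0.5779, -0.1001]), 0.116, -71.0)
yellow (array([307.4, 195.7]), 100, array([0.6508, 0.0357]), 0.1137, 13.25)
blue (array([260.3, 267.1]), 65, array([0.5143, 0.1198]), 0.1132, 103.23)
green (array([333.4, 314.4]), 99, array([ 0.4301, -0.0166]), 0.1132, -166.59)
line c [nan nan] r nan ang c nan dir nan 0m.py:8: RuntimeWarning: Mean of empty slice.
  ys,xs=np.nonzero(m); Q=unproj("top",np.c_[xs,ys],.006)[:,:2]; c=Q.mean(0); d=np.linalg.svd(Q-c)[2][0]
  ret = um.true_divide(
```

Call:
drive_tool(rows=[[[0,0,0],[0.2,0.1,0],0],[[0,0,0],[0.1,0.1,0],0],[[0,0,0],[0,0,0],0]])

```text
clock: 13.45
position: [0.557, -0.1344, 0.052]
ee_rot: [0.0, 0.987, 0.16, 0.0]
contact_force: [-0.0, 0.3, 0.2]
width: 0.0
gripper_force: 0.2
```

```bash
python3 l.py t9.png
```

```text
P [ 0.58765832 -0.18971906] tcp [ 0.55698429 -0.13444047  0.05202306]
finger rel post r 0.06321881029106419 ang 119.02585419982124
score 54.905327 lens [ 0.55620847 -0.06258061] ang from post 103.89416617143381 r 0.1309705191592053 station [ 0.55753109 -0.06325819] miss mm [-1.32261897  0.67758025]
```

Call:
drive_tool(rows=[[[0,0,0],[-1,-0.5,0],0],[[0,0,0],[-1.5,-0.8,0],0],[[0,0,0],[-1.5,-0.8,0],0],[[0,0,0],[0,-3,5],0],[[0,0,0],[0,-4,4],0],[[0,0,0],[0,-5,3],0],[[0,0,0],[0,0,0],0]])

```text
clock: 14.38
position: [0.5174, -0.2805, 0.1749]
ee_rot: [0.003, 0.987, 0.158, 0.002]
contact_force: [0.4, 0.5, 0.0]
width: 0.0002
gripper_force: 0.0
```

```bash
python3 l.py t10.png; python3 m.py 2>/dev/null; python3 - <<'E'
from h import *
snap("side","s10.png")
a=cv2.resize(cv2.imread("pics/t10.png")[190:330,220:480],None,fx=3,fy=3,interpolation=cv2.INTER_CUBIC)
b=cv2.resize(cv2.imread("pics/s10.png")[170:390,200:400],None,fx=2,fy=420/220); cv2.imwrite("pics/c10.png",cv2.resize(np.hstack([a,b]),None,fx=.67,fy=.67))
E
```

```text
P [ 0.58765832 -0.18971906] tcp [ 0.51742075 -0.28049741  0.17492122]
finger rel post r 0.11477815545461496 ang -127.73005062123809
score 65.65652 lens [ 0.55552117 -0.06380057] ang from post 104.31748713126154 r 0.12995483921980147 station [ 0.55753109 -0.06325819] miss mm [-2.00992236 -0.54238324]
[ 0.5161457  -0.27749788  0.17298277] r 0.2881245496524179 ang -94.77897798587675
red (array([382.7, 247.4]), 14, array([ 0.5555, -0.1062]), 0.1168, -82.47)
yellow (array([307.3, 195.7]), 101, array([0.6507, 0.0358]), 0.1136, 13.32)
blue (array([260.3, 267.5]), 100, array([0.5135, 0.1198]), 0.1133, 103.6)
green (array([333.8, 314.7]), 86, array([ 0.4295, -0.0173]), 0.1138, -166.32)
line c [ 0.57318147 -0.13515526] r 0.14850051235365042 ang c -77.14800161387558 dir -76.39126396358803 58
```

View pics/c10.png

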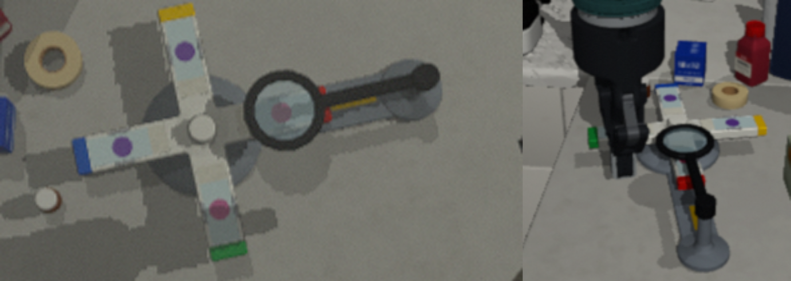

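The wheel hasn't moved. The lens ring covers the red slide, and the fit puts it 1 to 2 mm short. I'll measure post and lens together offline so that any calibration tilt cancels.

```bash
python3 - <<'E'
from h import *
from scipy.optimize import minimize
V=cv2.GaussianBlur(cv2.cvtColor(cv2.imread("pics/t10.png"),cv2.COLOR_BGR2HSV)[...,2].astype(np.float32),(0,0),.7)
H=np.array([.54015,.0097]); 
def fit(c0,z,rings,t):
    def f(c):
        s=0
        for r,w in rings:
            uv=proj("top",np.c_[c[0]+r*np.cos(t),c[1]+r*np.sin(t),np.full(len(t),z)]).astype(np.float32)
            s-=w*cv2.remap(V,uv[:,0],uv[:,1],cv2.INTER_LINEAR).mean()
        return s
    g=[(f((c0[0]+x,c0[1]+y)),x,y) for x in np.arange(-.006,.0061,.0005) for y in np.arange(-.006,.0061,.0005)]
    b=min(g); return np.array(c0)+b[1:],b[0]
t=np.linspace(0,2*np.pi,90,endpoint=False)
L,_=fit((.5565,-.0633),.072,((.0335,-1),(.0225,.5),(.0415,.5)),t)
tp=np.radians(np.linspace(-130,60,60))  # side of the post away from the bar
P,_=fit((.5865,-.188),.085,((.009,-1),(.0155,1)),tp)
C,_=fit((.540,.0097),.056,((.009,1),(.0145,-1)),t)
ang=lambda v:np.degrees(np.arctan2(v[1],v[0]))
print("L",L,"P",P,"cap",C,"LP",np.hypot(*(L-P)),"bar",ang(L-P),"P->H",ang(H-P),"PH",np.hypot(*(P-H)))
E
```

```text
L [ 0.5555 -0.0638] P [ 0.587 -0.189] cap [0.5405 0.0092] LP 0.12910185901062776 bar 104.12235391147235 P->H 103.26703606514579 PH 0.20414850599502316
```

The bar reads 104.1° against 103.3°, about 1.7 mm at the lens. One small touch-up by the same path will fix that.

Call:
drive_tool(rows=[[[0,0,0],[0,5,-3],0],[[0,0,0],[0,4,-4],0],[[0,0,0],[0,3,-5],0],[[0,0,0],[1.5,0.8,0],0],[[0,0,0],[1.5,0.8,0],0],[[0,0,0],[0,0,0],0],[[0,0,0],[0,0,0],0]])

```text
clock: 15.45
position: [0.5478, -0.1404, 0.0532]
ee_rot: [0.001, 0.987, 0.16, 0.001]
contact_force: [-0.3, 0.1, -0.2]
width: 0.0005
gripper_force: 0.0
```

Call:
drive_tool(rows=[[[0,0,0],[0.5,0.3,0],0],[[0,0,0],[0.4,0.3,0],0],[[0,0,0],[0.1,0,0],0],[[0,0,0],[0,0,0],0]])

```text
clock: 15.95
position: [0.5568, -0.1335, 0.052]
ee_rot: [0.0, 0.987, 0.16, -0.0]
contact_force: [0.4, -0.7, 1.5]
width: 0.0002
gripper_force: 0.0
```

```bash
python3 l.py t11.png
```

```text
P [ 0.58765832 -0.18971906] tcp [ 0.55681357 -0.13351095  0.05197046]
finger rel post r 0.06411512563635352 ang 118.75621308913144
score 53.204487 lens [ 0.55620847 -0.06258061] ang from post 103.89416617143381 r 0.1309705191592053 station [ 0.55753109 -0.06325819] miss mm [-1.32261897  0.67758025]
```

Call:
drive_tool(rows=[[[0,0,0],[0.1,0,0],0],[[0,0,0],[0,0,0],0]])

```text
clock: 16.25
position: [0.5575, -0.1334, 0.0519]
ee_rot: [-0.0, 0.987, 0.16, -0.0]
contact_force: [-1.0, 1.1, 0.8]
width: -0.0002
gripper_force: 0.4
```

```bash
python3 l.py t12.png
```

```text
P [ 0.58765832 -0.18971906] tcp [ 0.55749656 -0.13338464  0.05192196]
finger rel post r 0.06390068800344291 ang 118.16484105429814
score 54.25356 lens [ 0.55801184 -0.0621487 ] ang from post 103.08292398985206 r 0.13096988059383613 station [ 0.55753109 -0.06325819] miss mm [0.48075159 1.10949325]
```

Centred to within a millimetre. I'll back off, rise and take a last measurement.

Call:
drive_tool(rows=[[[0,0,0],[-1,-0.5,0],0],[[0,0,0],[-1.5,-0.8,0],0],[[0,0,0],[-1.5,-0.8,0],0],[[0,0,0],[0,-3,5],0],[[0,0,0],[0,-4,4],0],[[0,0,0],[0,-5,3],0],[[0,0,0],[0,0,0],0],[[0,0,0],[0,0,0],0]])

```text
clock: 17.3
position: [0.5164, -0.2741, 0.1714]
ee_rot: [-0.001, 0.987, 0.16, -0.001]
contact_force: [-0.4, 0.4, 0.3]
width: -0.0003
gripper_force: 0.0
```

```bash
python3 l.py t13.png; python3 m.py 2>/dev/null; python3 - <<'E'
import cv2,numpy as np
a=cv2.imread("pics/top0.png").astype(int);b=cv2.imread("pics/t13.png").astype(int)
for n,(x,y) in dict(vial=(244,289),tape=(246,220),box=(210,250),bottle=(207,198)).items(): print(n,abs(a-b)[y-20:y+20,x-15:x+15].mean())
E
```

```text
P [ 0.58765832 -0.18971906] tcp [ 0.51637384 -0.27413216  0.1713998 ]
finger rel post r 0.11048552295306002 ang -130.18014682048596
score 65.86236 lens [ 0.55720847 -0.06258061] ang from post 103.46872311677025 r 0.1307339940335942 station [ 0.55753109 -0.06325819] miss mm [-0.32261897  0.67758025]
[ 0.51635569 -0.27340535  0.17095562] r 0.28402878463048575 ang -94.80554569190609
red (array([382.6, 247.1]), 17, array([ 0.5559, -0.1059]), 0.1166, -82.24)
yellow (array([307.3, 195.7]), 99, array([0.6508, 0.0358]), 0.1137, 13.32)
blue (array([260.3, 267.5]), 102, array([0.5135, 0.1198]), 0.1134, 103.6)
green (array([333.5, 314.5]), 95, array([ 0.4299, -0.0168]), 0.1134, -166.5)
line c [ 0.57359013 -0.1345281 ] r 0.14798094275210985 ang c -76.9397288220434 dir -76.94603514419032 69
vial 12.130555555555556
tape 10.124722222222223
box 4.266944444444444
bottle 3.8872222222222224
```

```bash
python3 -c "
from rig import job
print(job.sign_off())"
```

```text
the job is handed in; nothing more can be done
None
```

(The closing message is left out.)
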